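# Turn the two-grit dressing stone over into its holder

### The arm

A 6-joint arm with a two-finger parallel gripper is mounted at the origin on a cart in front of the work surface, level with it; the furniture and walls round the work are solid. World frame = base frame: x ahead of the robot, y to its left, z up, the work surface at z = 0. Lengths are in m, angles in degrees, forces in N, time in s.
With the tool pointing down it reaches from about 0.4 to 0.825 m from the base axis. Payload 7 kg.
Tool frame: the origin (TCP) lies on the centre line of the jaws, within the pads' length; the fingertips stand 22 mm ahead of it and the grasp point (between the pads) lies 3 mm ahead of it; z points along the fingers, y is the line along which they close (so a half turn about z gives the same grasp; the last joint's range is limited). The gripper opens to 88 mm and grips with 3 to 60 N. Pads are 19 mm wide; open, the fingers measure 130 mm over their backs; the gripper's body (78 mm by 193 mm) begins 47 mm behind the grasp point.
Start: joints at [-54.024, 20.546, 0.682, 0, -70.136, -16.507], TCP at [0.225, -0.636, 0.249] pointing down, gripper open.
Joint ranges: [-176.03, 176.03], [-82.01, 121.73], [-58.28, 71.71], [-173.87, 95.51], [-174.79, -0.11], [-173.66, 173.66]. Speed limits (degrees/s): [136.94, 136.94, 172.46, 180, 180, 180].

### API

Orientations are given as [roll, pitch, yaw] about the fixed x, y, z axes, in that order (R = Rz(yaw) Ry(pitch) Rx(roll)).
In Python, from plant import get_state, cams, r gives the robot as it stands.
- The arm moves only by the tool apply_moves, never from a script. Its argument "targets" is a list of rows, each an object with "dp": the shift along the world's x, y, z in m, a list of three; "yaw": the turn about the world's z in degrees. In form: [{"dp": [x, y, z], "yaw": yaw}, ...]. A call has 1 to 20 rows; each row is the pose to reach, as a shift and turn from the pose commanded when the call began; what a row does not reach only later rows make up. A row lasts 1/12 s, in which the tool goes at most 41.7 mm and 7.16 degrees, less where a joint would pass 70% of its speed; a pose out of reach is approached as far as the arm can. A call with a gripper value outside its range is refused whole. "grip" is the gripper command: -1 is fully open, 1 is shut, values between are in proportion, set as the call begins (left out, the last holds). The fingers move at their own pace and stop on an object; "squeeze" is the grip in N (left out, the last holds). Time passes only in rows, so rows that repeat a pose let the fingers close. It gives the time, the measured TCP pose, the force, the opening and the grip force at its end, in the units of the state.
- get_state(): the state, without advancing time (a new reading comes with each control period).
- cams.capture(name): name is "scene" or "top" or "wrist"; returns a dict with "image" (420x560x3 uint8, red, green, blue), "range_z" (420x560 float32, m along the optical axis (not along the pixel's ray), 0 where there is no reading), "fx", "fy", "cx", "cy" (pixels), "R" (3x3) and "t" (3): a world point X has camera coordinates R X + t; the wrist camera has in their place "T_tool_cam" (4x4, takes a point from camera to tool coordinates, whose origin is the TCP and whose axes are the flange's). Camera axes: x right, y down, z forward; pixel columns grow to the right and rows downward; lengths in m; the calibration is good to about 2 mm. A picture is of the moment at which its call begins: read the wrist's pose just before it.
- r.close_job(): hands the job in; it is judged then, once.
The state is a dict: "time_s": time; "joints": joint angles; "qd": joint speeds; "joint_torque": joint torques, N m; "tcp_pos": TCP position; "eef_rot": TCP orientation; "contact_force": force on the tool from outside, world axes, zero at the start; "moment": the same for the moment, N m; "gripper_width": finger opening in m; "gripper_force": force on a finger pad.
Only numpy, scipy, OpenCV 4.12 (cv2) and the standard library are available. Lean on these libraries where they do the work, as an engineer would, in place of code of your own. Each camera call takes 0.05 s, during which the arm holds its last target. There are 200 camera calls.

### The job

The two-grit dressing stone lies in front of its holder with the tan, fine side up and is wanted coarse side up. Push it with the fingertips against the holder's front rim until it tips up on edge on the rim and rolls over into the channel, so that it lies flat there with its dark, coarse side up; then push the sliding jaw along until the stone sits snug between the jaw and the fixed stop. Only push: do not pick the stone up, and leave the small things round about where they are.

Things in the scene. Friction and masses are not known exactly. Their poses are not given: they have to be found in the camera images.
- dressing_stone: Two-grit dressing stone: a sharp-edged bar 34 (x) x 90 (y) x 21 (z) mm, about 0.14 kg; tan fine layer on its z side, dark grey coarse layer on its -z side. Origin: centre of the dark face. Starts dark face down (z up) on the bench, about 8 to 40 mm in front of the holder's front rim, its length within 0.3 rad of the rim's. Turned over, z points down.
- stone_middle (a point): The middle of the stone's body, 10.5 mm from its origin along its z; 14.5 mm above the bench when the stone lies flat in the channel.
- stone_holder: Stone holder, fixed to the bench: a shallow dark steel channel 60 (x) x 190 (y) mm. Origin: centre of its underside. x points away from the robot across the channel, y left along it. Channel floor 4 mm above the bench, 44 mm wide; front and back rims 8 mm thick, tops 7 mm above the bench, full length. Left end open behind the sliding jaw.
- rim_edge (a point): Middle of the front rim's top outer edge, the edge the stone rolls over: x = -30, y = 0, z = 7 mm in the holder's frame.
- stop_face (a point): Centre of the inner face of the fixed aluminium stop at the channel's right end: y = -80 mm in the holder's frame, 11 mm above the bench. The stop is 43 mm wide, its top 18 mm above the bench.
- holder_jaw (a joint): Sliding aluminium jaw (42 wide, 18 mm thick along y, top 18 mm above the bench). Value in m: 0 is fully open, its face at y = +55 mm in the holder's frame; grows as it slides right (-y) towards the stop; travel 55 mm. Starts at 0 to 0.008. Drags with about 2 N and stays where left. About 0.045 with the stone home. Push it on its left face.
- jaw_face (a point): Centre of the jaw's rubber face, which looks right (-y) towards the stone, 11 mm above the bench; the jaw's outer (left) face is 18 mm to the left (+y) of it.
- gem_box: Round clear gem box, 44 mm across x 20 mm high, standing to the left of the holder. Origin: centre of its underside. Not to be moved.
- film_can: Black film can, 34 mm across x 51 mm high, standing at the right, past the loupe. Origin: centre of its underside. Not to be moved.
- loupe: Folding loupe, 25 x 47 x 17 mm, lying to the right of the holder. Origin: centre of its underside. Not to be moved.
- dop_stick: Wooden dop stick, 12 x 122 x 12 mm (long along its y), lying at the front right. Origin: centre of its underside. Not to be moved.
- lighter: Gas lighter, 24 x 78 x 12 mm (long along its y), lying at the front left. Origin: centre of its underside. Not to be moved.
- tweezers: Steel tweezers, 13 x 124 x 10 mm (long along y), lying at the right. Origin: centre of its underside. Not to be moved.

How it is judged:
By the outcome, as a careful person would: the job done as asked, in the order asked, and still so for the second after the job is handed in, with the robot touching nothing.
It also fails if it takes over 64 s, if anything falls off the work surface, if the arm or the gripper's body presses on something with over 40 N, if the wrist force passes 120 N, or if a joint passes its speed limit or range.

## Working session

There is one attempt and no reset: what is moved stays moved. The work goes in short steps, Python scripts to look and compute and a tool call to move; the robot and the scene stay as the last step left them, time stands still between calls to the robot, and variables do not carry over. Pictures are saved under pics/ and viewed, at most 10 in all, crops included, and the job is handed in when it is done.

Besides the shell and the picture viewer there is one more tool, called after "Emit:" in YAML: its name, and indented under it one key for each argument. apply_moves: Moves the arm, as the interface text tells. Its arguments: {"type":"object","properties":{"targets":{"type":"array","items":{"type":"object","properties":{"dp":{"type":"array","items":{"type":"number"}},"yaw":{"type":"number"}}}},"grip":{"type":"number"},"squeeze":{"type":"number"}},"required":["targets"]}

```bash
mkdir -p pics; ls
python3 - <<'E'
from plant import get_state,cams,r
import cv2
s=get_state();print(s['time_s'],s['tcp_pos'],s['eef_rot'],s['gripper_width'],s['contact_force'])
for n in ['top','scene']:
    c=cams.capture(n);cv2.imwrite(f'pics/{n}0.png',c['image'][:,:,::-1]);print(n,c['fx'],c['fy'],c['cx'],c['cy'],c['R'],c['t'])
E
```

```text
pics
0.0 [ 0.2248259  -0.63598797  0.24761291] [ 1.79906167e+02 -8.37187086e-03 -1.60536114e+02] 0.08760398759878435 [-0.2688906  -0.97494891  1.02810823]
top 479.4857395051728 479.4857395051728 277.84000211507725 208.48319087799982 [[ 1.05672650e-02 -9.99943985e-01 -6.00265398e-04]
 [-9.95811147e-01 -1.04690630e-02 -9.08325785e-02]
 [ 9.08212063e-02  1.55760290e-03 -9.95865996e-01]] [-0.10595522  0.52261022  1.06224317]
scene 467.9143796820364 467.9143796820364 274.2974626017523 213.64402906111982 [[ 0.47578203 -0.87915597  0.02676245]
 [-0.367071   -0.22611836 -0.90229118]
 [ 0.79930616  0.41947021 -0.43029571]] [-0.35283186  0.21860468  0.63070361]
```

View pics/top0.png

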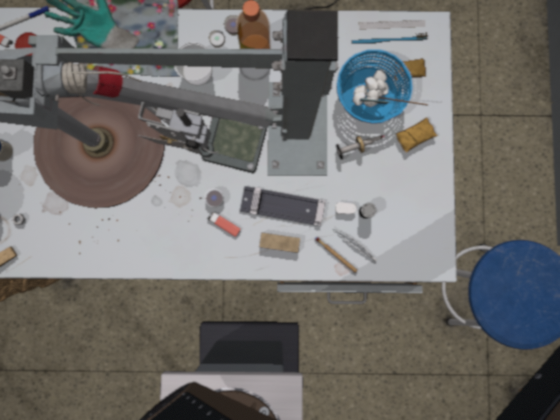

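View pics/scene0.png

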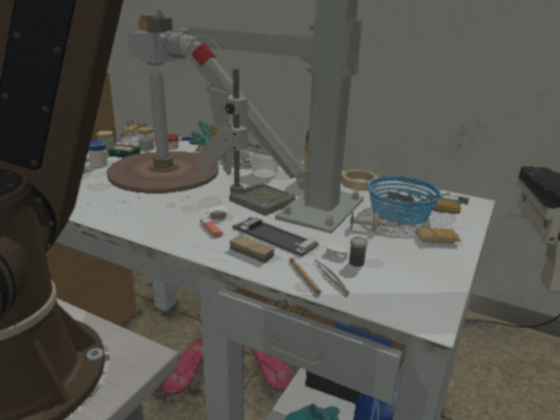

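The top view shows the stone at about (280,242), the holder from (243,203) to (327,210), and the lighter at (224,225). The gem box is at (215,198), the loupe at (345,209), the can at (367,211) and the dop stick at (335,254). Next I'll measure the stone and holder.

```bash
cat > h.py <<'E'
import numpy as np,cv2
from plant import get_state,cams,r
from scipy.spatial.transform import Rotation as Ro
def pose(c,s=None):
    if 'R' in c: return c['R'].T, -c['R'].T@c['t']
    Rt=Ro.from_euler('xyz',s['eef_rot'],degrees=True).as_matrix();T=c['T_tool_cam']
    return Rt@T[:3,:3], Rt@T[:3,3]+s['tcp_pos']
def ray(c,uv,z,s=None):
    A,o=pose(c,s);uv=np.atleast_2d(uv).astype(float)
    d=np.c_[(uv[:,0]-c['cx'])/c['fx'],(uv[:,1]-c['cy'])/c['fy'],np.ones(len(uv))]@A.T
    return o+d*((z-o[2])/d[:,2])[:,None]
def cloud(c,s=None):
    A,o=pose(c,s);v,u=np.mgrid[:420,:560];Z=c['range_z']
    return np.dstack([(u-c['cx'])/c['fx']*Z,(v-c['cy'])/c['fy']*Z,Z])@A.T+o
E
python3 - <<'E'
from h import *
c=cams.capture('top');im=c['image'];P=cloud(c)
crop=im[170:285,190:390];cv2.imwrite('pics/t1.png',cv2.resize(crop[:,:,::-1],None,fx=4,fy=4,interpolation=cv2.INTER_CUBIC))
hsv=cv2.cvtColor(im,cv2.COLOR_RGB2HSV)
for n,p in dict(stone=(280,242),hold=(285,206),lighter=(224,225),gem=(215,198),loupe=(345,209),can=(367,211),dop=(335,254),bench=(250,260),mast=(290,130),tray=(240,145),arm=(200,95),arm2=(240,55),edge=(280,275)).items():
    print(n,P[p[1],p[0]].round(4),hsv[p[1],p[0]])
E
```

```text
stone [ 0.4481 -0.1061  0.0207] [ 17  77 143]
hold [ 0.5315 -0.1169  0.0036] [129  21  84]
lighter [0.4857 0.0221 0.0114] [  3 127 193]
gem [0.5465 0.0429 0.0201] [118  61 138]
loupe [ 0.5248 -0.2535  0.0165] [  6   6 212]
can [ 0.5179 -0.2976  0.0491] [ 20   6 139]
dop [ 0.4224 -0.2314  0.0103] [ 16 105 148]
bench [ 0.4066 -0.0378 -0.0006] [113   5 193]
mast [ 0.6866 -0.1249  0.0953] [60  4 59]
tray [ 0.6714 -0.0112  0.0129] [40 34 90]
arm [0.7215 0.0497 0.216 ] [150   2 109]
arm2 [ 0.7293 -0.0397  0.3857] [90  8 66]
edge [ 3.733e-01 -1.070e-01  3.000e-04] [105   5 192]
```

View pics/t1.png

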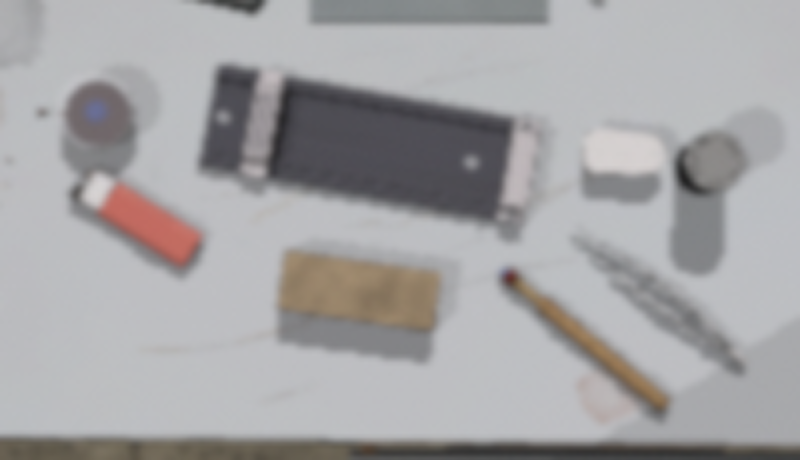

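The crop shows the stone's tan face spanning (278-440, 250-328), lying roughly parallel to the rim with a gap in front of it. The jaw is at (262,120) and the stop at (518,165). I'll fit their outlines next.

Run:
```python
from h import *
c=cams.capture('top');im=c['image'];P=cloud(c);hsv=cv2.cvtColor(im,cv2.COLOR_RGB2HSV)
def rect(mask,z,roi):
    m=np.zeros(mask.shape,np.uint8);x0,x1,y0,y1=roi;m[y0:y1,x0:x1]=mask[y0:y1,x0:x1]
    m=cv2.morphologyEx(m,cv2.MORPH_CLOSE,np.ones((3,3),np.uint8))
    cs,_=cv2.findContours(m,0,cv2.CHAIN_APPROX_NONE);k=max(cs,key=cv2.contourArea)
    w=ray(c,k.reshape(-1,2),z)[:,:2]
    (cx,cy),(a,b),t=cv2.minAreaRect((w*1000).astype(np.float32))
    if a>b: a,b,t=b,a,t+90
    # b long; direction of long side
    ang=(t)%180; ang=ang-180 if ang>90 else ang   # angle of short axis vs x = holder yaw
    print(np.round([cx,cy,a,b,ang],1));return np.array([cx,cy]),ang
H,S,V=cv2.split(hsv)
print('stone');sc,sa=rect(((H>10)&(H<28)&(S>50)&(V>90)).astype(np.uint8),.021,(250,310,228,258))
print('holder dark');hc,ha=rect((V<110).astype(np.uint8),.006,(235,335,184,230))
def toh(p,c0,a):
    a=np.radians(a);d=np.asarray(p)-c0;return np.array([d[0]*np.cos(a)+d[1]*np.sin(a),-d[0]*np.sin(a)+d[1]*np.cos(a)])
print('stone in holder',toh(sc,hc,ha),sa-ha)
hp=(P[...,:2]*1000-hc);A=np.radians(ha);X=hp[...,0]*np.cos(A)+hp[...,1]*np.sin(A);Y=-hp[...,0]*np.sin(A)+hp[...,1]*np.cos(A)
m=(abs(X)<15)&(abs(Y)<140)
for y in range(-130,160,4):
    q=m&(abs(Y-y)<2)
    if q.any(): print(y,(np.median(P[q][:,2])*1000).round(1),int(np.median(V[q])),end=' | ')
print()
for n in ['top','scene']:
    c2=cams.capture(n);Q=cloud(c2).reshape(-1,3);k=(Q[:,0]>.42)&(Q[:,0]<.72)&(abs(Q[:,1]+.1)<.2)&(Q[:,2]>.055)&(Q[:,2]<.5)&(c2['range_z'].ravel()>0);Q=Q[k]
    for z in (.055,.1,.2,.3,.4):
        q=Q[(Q[:,2]>=z)&(Q[:,2]<z+.1)]
        if len(q): print(n,z,len(q),np.percentile(q,[1,99],axis=0).round(3).tolist())
print('gem');rect(((H>110)&(S>35)).astype(np.uint8),.02,(200,230,185,212))
```

```text
stone
[ 447.4 -104.5   31.5   85.9   -7.8]
holder dark
[ 529.3 -120.7   59.3  136.1   -9.9]
stone in holder [-83.48891843   1.86678295] 2.1034164428710938
-130 -2.3 155 | -126 -2.8 155 | -122 -1.6 182 | -118 -2.3 158 | -114 -1.9 176 | -110 -1.8 185 | -106 -1.5 192 | -102 -1.6 191 | -98 -2.6 190 | -94 -3.0 178 | -90 -2.1 169 | -86 -2.2 162 | -82 15.9 179 | -78 16.1 188 | -74 15.5 189 | -70 17.0 162 | -66 3.3 94 | -62 2.2 83 | -58 2.8 84 | -54 2.3 85 | -50 2.2 86 | -46 2.9 86 | -42 2.1 85 | -38 2.3 85 | -34 2.1 84 | -30 2.0 85 | -26 2.0 85 | -22 2.3 85 | -18 1.5 85 | -14 2.8 85 | -10 2.5 85 | -6 2.3 85 | -2 1.4 85 | 2 2.6 84 | 6 2.6 85 | 10 2.1 84 | 14 3.1 84 | 18 2.6 84 | 22 2.2 84 | 26 1.3 84 | 30 3.0 84 | 34 2.9 84 | 38 2.8 84 | 42 2.3 84 | 46 3.3 84 | 50 2.8 84 | 54 2.3 80 | 58 3.0 72 | 62 4.3 52 | 66 14.8 96 | 70 17.3 150 | 74 16.8 152 | 78 16.7 148 | 82 12.7 116 | 86 1.7 87 | 90 1.7 85 | 94 2.1 86 | 98 1.8 86 | 102 2.2 98 | 106 1.2 136 | 110 -2.0 183 | 114 -1.6 193 | 118 -1.9 193 | 122 -1.3 192 | 126 -2.8 193 | 130 -2.0 192 | 134 -2.5 188 | 138 -0.9 175 | 
top 0.055 1197 [[0.628, -0.289, 0.056], [0.72, 0.092, 0.154]]
top 0.1 1684 [[0.631, -0.169, 0.101], [0.719, 0.096, 0.199]]
top 0.2 2289 [[0.616, -0.17, 0.201], [0.719, 0.099, 0.297]]
top 0.3 1191 [[0.652, -0.182, 0.302], [0.706, 0.07, 0.399]]
top 0.4 2389 [[0.686, -0.183, 0.402], [0.719, -0.093, 0.478]]
scene 0.055 2871 [[0.633, -0.178, 0.057], [0.719, 0.096, 0.154]]
scene 0.1 3433 [[0.631, -0.178, 0.101], [0.718, 0.097, 0.199]]
scene 0.2 2586 [[0.616, -0.178, 0.201], [0.717, 0.098, 0.298]]
scene 0.3 2070 [[0.653, -0.187, 0.301], [0.718, 0.063, 0.399]]
scene 0.4 1408 [[0.684, -0.188, 0.401], [0.718, -0.098, 0.465]]
gem
[547.6  46.4  11.2  11.3 -62.4]
```

Emit:
apply_moves:
  targets:
    - {"dp":[0.016,0.04,-0.005],"yaw":-4}
    - {"dp":[0.03,0.078,-0.01],"yaw":-8}
    - {"dp":[0.043,0.116,-0.015],"yaw":-12}
    - {"dp":[0.056,0.154,-0.02],"yaw":-16}
    - {"dp":[0.069,0.192,-0.025],"yaw":-20}
    - {"dp":[0.082,0.23,-0.03],"yaw":-24}
    - {"dp":[0.095,0.268,-0.035],"yaw":-28}
    - {"dp":[0.108,0.306,-0.04],"yaw":-29.4}
    - {"dp":[0.121,0.344,-0.045],"yaw":-29.4}
    - {"dp":[0.134,0.382,-0.05],"yaw":-29.4}
    - {"dp":[0.147,0.42,-0.05],"yaw":-29.4}
    - {"dp":[0.16,0.458,-0.05],"yaw":-29.4}
    - {"dp":[0.173,0.496,-0.05],"yaw":-29.4}
    - {"dp":[0.181,0.525,-0.05],"yaw":-29.4}
    - {"dp":[0.186,0.538,-0.05],"yaw":-29.4}
    - {"dp":[0.186,0.538,-0.05],"yaw":-29.4}
    - {"dp":[0.186,0.538,-0.05],"yaw":-29.4}
    - {"dp":[0.186,0.538,-0.05],"yaw":-29.4}
  grip: 0.3

```text
time_s: 1.8
tcp_pos: [0.4107, -0.0986, 0.1986]
eef_rot: [-180.0, -0.0, 170.1]
contact_force: [-1.6, -0.1, -0.4]
gripper_width: 0.0305
gripper_force: 0.0
```

Run:
```python
from h import *
s=get_state();print(s['time_s'],s['tcp_pos'],s['eef_rot'],s['gripper_width'],s['joints'])
c=cams.capture('wrist');np.savez('w1.npz',**{k:v for k,v in c.items()});print(c['T_tool_cam'].round(3))
cv2.imwrite('pics/w1.png',c['image'][:,:,::-1])
```

```text
1.8 [ 0.41070761 -0.09863478  0.19855155] [-1.79997245e+02 -9.11110725e-03  1.70084748e+02] 0.030481867382592533 [ 1.35009025e+01 -1.60279497e+00 -3.35879101e+01 -1.28866467e-03
 -5.80243403e+01 -1.13415472e+02]
[[-0.001 -0.958 -0.286  0.076]
 [ 1.    -0.001  0.     0.   ]
 [-0.    -0.286  0.958 -0.137]
 [ 0.     0.     0.     1.   ]]
```

View pics/w1.png

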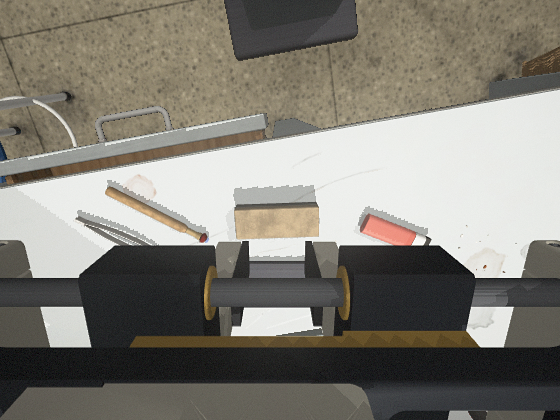

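The wrist view shows the stone at (235-319, 203-237), the dop tip at (203,238) and the lighter from (362,215) to (430,240). The fingers will come down inside the stone's length.

Run:
```python
from h import *
c=dict(np.load('w1.npz'));s=get_state();im=c['image'];H,S,V=cv2.split(cv2.cvtColor(im,cv2.COLOR_RGB2HSV))
m=np.zeros(H.shape,np.uint8);m[195:240,225:330]=((H>10)&(H<28)&(S>50)&(V>150))[195:240,225:330]
k=max(cv2.findContours(m,0,1)[0],key=cv2.contourArea);w=ray(c,k.reshape(-1,2),.021,s)[:,:2]*1000
print(cv2.minAreaRect(w.astype(np.float32)))
hc=np.array([531,-110.]);a=np.radians(-9.9);d=w-hc;X=d[:,0]*np.cos(a)+d[:,1]*np.sin(a);Y=-d[:,0]*np.sin(a)+d[:,1]*np.cos(a)
print(X.min(),X.max(),Y.min(),Y.max())
```

```text
((448.63494873046875, -105.66970825195312), (88.84339904785156, 33.0635986328125), 82.18091583251953)
-99.59697490705086 -64.5205444638831 -54.753301099829855 35.064254770948075
```

Emit:
apply_moves:
  targets:
    - {"dp":[0,0,-0.035]}
    - {"dp":[0,0,-0.07]}
    - {"dp":[0,0,-0.105]}
    - {"dp":[0,0,-0.135]}
    - {"dp":[0,0,-0.155]}
    - {"dp":[0,0,-0.167]}
    - {"dp":[0,0,-0.167]}
    - {"dp":[0.005,-0.0009,-0.167]}
    - {"dp":[0.0099,-0.0017,-0.167]}
    - {"dp":[0.0138,-0.0024,-0.167]}
    - {"dp":[0.0177,-0.0031,-0.167]}
    - {"dp":[0.0217,-0.0038,-0.167]}
    - {"dp":[0.0256,-0.0045,-0.167]}
    - {"dp":[0.0296,-0.0052,-0.167]}
    - {"dp":[0.0335,-0.0058,-0.167]}
    - {"dp":[0.0374,-0.0065,-0.167]}
    - {"dp":[0.0394,-0.0069,-0.167]}
    - {"dp":[0.0394,-0.0069,-0.167]}

```text
$.targets[0]: bad value
```

Run:
```python
from h import *
s=get_state();print(s['tcp_pos'],s['contact_force'])
c=cams.capture('scene');cv2.imwrite('pics/s2.png',cv2.resize(c['image'][190:290,200:380,::-1],None,fx=4,fy=4,interpolation=cv2.INTER_CUBIC))
```

```text
[ 0.41061032 -0.09896969  0.19852897] [-1.22118538 -0.69793433 -0.3695458 ]
```

View pics/s2.png

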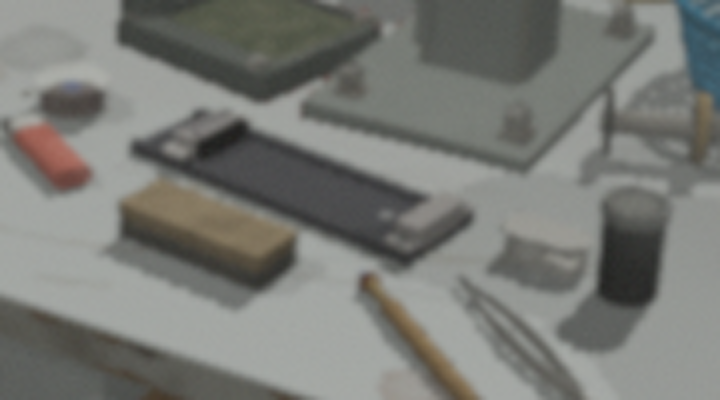

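The scene crop shows nothing has moved: the stone is at (205,230), lying in front of the holder. The move was refused because its rows had no yaw, so I'll add it.

Emit:
apply_moves:
  targets:
    - {"dp":[0,0,-0.035],"yaw":0}
    - {"dp":[0,0,-0.07],"yaw":0}
    - {"dp":[0,0,-0.105],"yaw":0}
    - {"dp":[0,0,-0.135],"yaw":0}
    - {"dp":[0,0,-0.155],"yaw":0}
    - {"dp":[0,0,-0.167],"yaw":0}
    - {"dp":[0,0,-0.167],"yaw":0}
    - {"dp":[0.005,-0.0009,-0.167],"yaw":0}
    - {"dp":[0.0099,-0.0017,-0.167],"yaw":0}
    - {"dp":[0.0138,-0.0024,-0.167],"yaw":0}
    - {"dp":[0.0177,-0.0031,-0.167],"yaw":0}
    - {"dp":[0.0217,-0.0038,-0.167],"yaw":0}
    - {"dp":[0.0256,-0.0045,-0.167],"yaw":0}
    - {"dp":[0.0296,-0.0052,-0.167],"yaw":0}
    - {"dp":[0.0335,-0.0058,-0.167],"yaw":0}
    - {"dp":[0.0374,-0.0065,-0.167],"yaw":0}
    - {"dp":[0.0394,-0.0069,-0.167],"yaw":0}
    - {"dp":[0.0394,-0.0069,-0.167],"yaw":0}

```text
time_s: 3.4
tcp_pos: [0.451, -0.1053, 0.0315]
eef_rot: [180.0, 0.0, 170.1]
contact_force: [0.0, 0.6, 0.3]
gripper_width: 0.0307
gripper_force: 0.0
```

Run:
```python
from h import *
s=get_state();print(s['time_s'],s['tcp_pos'],s['contact_force'],s['moment'])
c=cams.capture('scene');cv2.imwrite('pics/s3.png',cv2.resize(c['image'][190:290,200:340,::-1],None,fx=4,fy=4,interpolation=cv2.INTER_CUBIC))
```

```text
3.4 [ 0.45104246 -0.10529425  0.03152982] [0.01106329 0.58736845 0.26189538] [-0.05673364  0.0018822  -0.01329946]
```

View pics/s3.png

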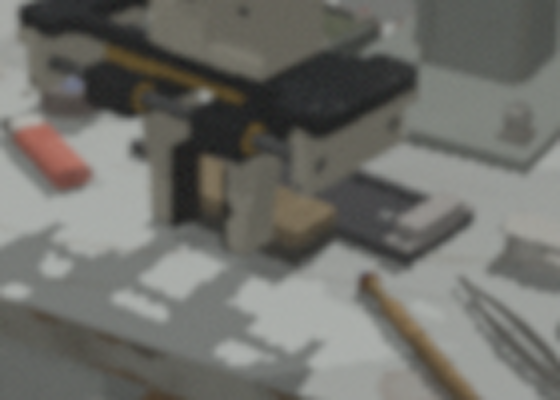

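The fingers are behind the stone, with its tan face at (300,215), and it sits just short of the rim. I'll creep forward until the force rises.

Emit:
apply_moves:
  targets:
    - {"dp":[0.001,-0.0002,0],"yaw":0}
    - {"dp":[0.002,-0.0003,0],"yaw":0}
    - {"dp":[0.003,-0.0005,0],"yaw":0}
    - {"dp":[0.0039,-0.0007,0],"yaw":0}
    - {"dp":[0.0049,-0.0009,0],"yaw":0}
    - {"dp":[0.0049,-0.0009,0],"yaw":0}

```text
time_s: 3.95
tcp_pos: [0.4555, -0.1062, 0.0316]
eef_rot: [180.0, 0.0, 170.1]
contact_force: [-0.4, 0.1, -0.2]
gripper_width: 0.0307
gripper_force: 0.0
```

Emit:
apply_moves:
  targets:
    - {"dp":[0.0005,-0.0001,0],"yaw":0}
    - {"dp":[0.001,-0.0002,0],"yaw":0}
    - {"dp":[0.0015,-0.0003,0],"yaw":0}
    - {"dp":[0.0015,-0.0003,0],"yaw":0}

```text
time_s: 4.28
tcp_pos: [0.4563, -0.1065, 0.0315]
eef_rot: [-180.0, -0.1, 170.1]
contact_force: [-1.9, 1.1, 2.2]
gripper_width: 0.0305
gripper_force: 1.4
```

Emit:
apply_moves:
  targets:
    - {"dp":[0.0005,-0.0001,0],"yaw":0}
    - {"dp":[0.001,-0.0002,0],"yaw":0}
    - {"dp":[0.001,-0.0002,0],"yaw":0}

```text
time_s: 4.53
tcp_pos: [0.4563, -0.1067, 0.0312]
eef_rot: [-180.0, -0.1, 170.0]
contact_force: [-4.7, 4.3, 3.9]
gripper_width: 0.0307
gripper_force: 3.0
```

Emit:
apply_moves:
  targets:
    - {"dp":[0.0013,-0.0002,0.0],"yaw":0}
    - {"dp":[0.0016,-0.0003,0.0025],"yaw":0}
    - {"dp":[0.0022,-0.0004,0.0053],"yaw":0}
    - {"dp":[0.003,-0.0005,0.008],"yaw":0}
    - {"dp":[0.0039,-0.0007,0.0105],"yaw":0}
    - {"dp":[0.0051,-0.0009,0.0129],"yaw":0}
    - {"dp":[0.0065,-0.0011,0.0152],"yaw":0}
    - {"dp":[0.0065,-0.0011,0.0152],"yaw":0}

```text
time_s: 5.2
tcp_pos: [0.4638, -0.1081, 0.0471]
eef_rot: [-180.0, -0.1, 170.1]
contact_force: [-5.5, 0.9, 4.0]
gripper_width: 0.0306
gripper_force: 3.3
```

Run:
```python
from h import *
s=get_state();print(s['time_s'],s['tcp_pos'],s['contact_force'],s['moment'])
c=cams.capture('scene');cv2.imwrite('pics/s4.png',cv2.resize(c['image'][190:290,200:340,::-1],None,fx=4,fy=4,interpolation=cv2.INTER_CUBIC))
```

```text
5.2 [ 0.4637521  -0.10808811  0.04710206] [-5.49998076  0.88029368  3.9987581 ] [-0.03691712  2.16600016  0.02545926]
```

View pics/s4.png

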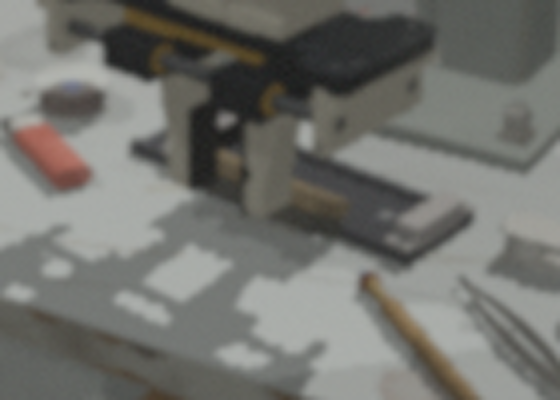

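The stone is tilting: its tan strip at (320,195) is foreshortened and leans over the rim. I'll read the tilt from the depth data.

```bash
cat >> h.py <<'E'
def tilt(right=True):
    # stone points in holder frame (mm), tan colour
    c=cams.capture('scene');H,S,V=cv2.split(cv2.cvtColor(c['image'],cv2.COLOR_RGB2HSV));P=cloud(c)*1000
    a=np.radians(-9.9);d=P-[531,-110,0];X=d[...,0]*np.cos(a)+d[...,1]*np.sin(a);Y=-d[...,0]*np.sin(a)+d[...,1]*np.cos(a);Z=P[...,2]
    box=(abs(X+10)<60)&(Y>-70)&(Y<50)&(Z>9)&(Z<60)&(c['range_z']>0)
    return X,Y,Z,box,H,S,V
E
python3 - <<'E'
from h import *
X,Y,Z,b,H,S,V=tilt()
m=b&(S>50)&(H>10)&(H<28)&(Y<-44)
x,y,z=X[m],Y[m],Z[m];print(m.sum(),x.min(),x.max(),z.min(),z.max(),y.min())
A=np.c_[x,y,np.ones(len(x))];k=np.linalg.lstsq(A,z,rcond=None)[0];print(k,np.degrees(np.arctan(k[0])))
E
```

```text
63 -55.46091561082471 -29.696251739435862 13.221788141527856 35.486575896019666 -56.9945757761805
[-0.4438601   0.16691814 15.94129426] -23.93452518672189
```

Emit:
apply_moves:
  targets:
    - {"dp":[0.0016,-0.0003,0.0022],"yaw":0}
    - {"dp":[0.0033,-0.0006,0.0043],"yaw":0}
    - {"dp":[0.0053,-0.0009,0.0061],"yaw":0}
    - {"dp":[0.0074,-0.0013,0.0078],"yaw":0}
    - {"dp":[0.0096,-0.0017,0.0093],"yaw":0}
    - {"dp":[0.012,-0.0021,0.0106],"yaw":0}
    - {"dp":[0.012,-0.0021,0.0106],"yaw":0}

```text
time_s: 5.88
tcp_pos: [0.4768, -0.1103, 0.0585]
eef_rot: [-180.0, 0.0, 170.1]
contact_force: [-7.4, 0.0, 12.0]
gripper_width: 0.0307
gripper_force: 7.3
```

Run:
```python
from h import *
X,Y,Z,b,H,S,V=tilt()
s=get_state();print(s['tcp_pos'],s['contact_force'])
m=b&(Y<-45)&(Z>12)&(X<8)
x,y,z=X[m],Y[m],Z[m];print(m.sum(),np.percentile(x,[2,98]),np.percentile(z,[2,98]),y.min())
for zz in range(12,50,4):
    q=abs(z-zz)<2
    if q.any(): print(zz,q.sum(),x[q].min().round(1),x[q].max().round(1),int(np.median(S[m][q])),int(np.median(V[m][q])))
```

```text
[ 0.4766057  -0.11030263  0.05843934] [-7.29068818 -1.015388   11.61410927]
135 [-50.35630057 -21.75600173] [13.01775848 42.04637503] -57.43247325501961
12 7 -39.2 -18.3 29 59
16 16 -42.3 -21.5 21 56
20 11 -44.3 -20.7 25 55
24 21 -47.0 -22.9 26 55
28 14 -49.3 -27.4 31 56
32 23 -50.9 -26.5 26 62
36 21 -50.3 -33.8 28 72
40 18 -41.1 -32.6 67 97
44 4 -39.7 -32.9 66 96
```

Emit:
apply_moves:
  targets:
    - {"dp":[0.0031,-0.0005,0.0016],"yaw":0}
    - {"dp":[0.0063,-0.0011,0.0028],"yaw":0}
    - {"dp":[0.009,-0.0016,0.0034],"yaw":0}
    - {"dp":[0.0118,-0.0021,0.0038],"yaw":0}
    - {"dp":[0.0145,-0.0025,0.004],"yaw":0}
    - {"dp":[0.0168,-0.0029,0.0044],"yaw":0}
    - {"dp":[0.0168,-0.0029,0.0044],"yaw":0}

```text
time_s: 6.52
tcp_pos: [0.4952, -0.1136, 0.0637]
eef_rot: [-180.0, 0.2, 170.1]
contact_force: [-5.1, -4.8, 15.0]
gripper_width: 0.0308
gripper_force: 7.5
```

Run:
```python
from h import *
X,Y,Z,b,H,S,V=tilt()
s=get_state();print(s['tcp_pos'],s['contact_force'])
m=b&(Y<-45)&(Z>12)&(X<8)
x,y,z=X[m],Y[m],Z[m];print(m.sum(),np.percentile(x,[2,98]),np.percentile(z,[2,98]),y.min())
for zz in range(12,50,4):
    q=abs(z-zz)<2
    if q.any(): print(zz,q.sum(),x[q].min().round(1),x[q].max().round(1),int(np.median(S[m][q])),int(np.median(V[m][q])))
```

```text
[ 0.49483626 -0.11356908  0.06363738] [-5.21361671 -3.48916869 15.67089433]
146 [-36.11383334 -13.17944629] [13.11390167 41.91439982] -56.664225522877224
12 6 -33.1 -16.3 35 67
16 18 -36.8 -15.2 25 60
20 15 -35.6 -15.6 26 59
24 17 -36.1 -16.1 23 58
28 15 -35.6 -13.2 31 58
32 20 -36.0 -12.7 23 56
36 20 -35.2 -13.1 24 58
40 34 -35.4 -13.1 30 88
44 1 -28.4 -28.4 37 83
```

The stone now stands on edge on the rim, dark face vertical at X≈-36 and top at about 41 mm. I'll lift off, go behind it and push it high on the dark face.

Emit:
apply_moves:
  targets:
    - {"dp":[-0.0008,0.0001,0.004],"yaw":0}
    - {"dp":[-0.0008,0.0001,0.009],"yaw":0}
    - {"dp":[-0.0008,0.0001,0.016],"yaw":0}
    - {"dp":[-0.0108,0.0019,0.016],"yaw":0}
    - {"dp":[-0.0207,0.0036,0.016],"yaw":0}
    - {"dp":[-0.0286,0.005,0.016],"yaw":0}
    - {"dp":[-0.0286,0.005,0.006],"yaw":0}
    - {"dp":[-0.0286,0.005,-0.008],"yaw":0}
    - {"dp":[-0.0286,0.005,-0.012],"yaw":0}
    - {"dp":[-0.0286,0.005,-0.012],"yaw":0}

```text
time_s: 7.4
tcp_pos: [0.4629, -0.1078, 0.0488]
eef_rot: [-180.0, -0.1, 170.1]
contact_force: [-0.0, 0.5, -0.5]
gripper_width: 0.0306
gripper_force: 0.0
```

```bash
cat > prof.py <<'E'
from h import *
X,Y,Z,b,H,S,V=tilt()
s=get_state();print(s['time_s'],s['tcp_pos'],s['contact_force'])
m=b&(Y<-45)&(Z>8)&(X<25)
x,y,z=X[m],Y[m],Z[m];print(m.sum(),np.percentile(x,[2,98]),np.percentile(z,[2,98]),y.min())
for zz in range(12,50,4):
    q=abs(z-zz)<2
    if q.any(): print(zz,q.sum(),x[q].min().round(1),x[q].max().round(1),int(np.median(S[m][q])),int(np.median(V[m][q])))
E
python3 prof.py
```

```text
7.45 [ 0.46356213 -0.10779288  0.04944737] [ 0.57842579 -0.89658613  0.01932507]
159 [-36.66601848 -15.68643001] [ 9.46943053 41.81723134] -56.86452264641133
12 12 -36.7 -16.2 25 57
16 15 -35.9 -15.6 37 58
20 21 -37.4 -17.3 24 57
24 15 -35.4 -14.3 24 56
28 16 -35.0 -17.9 23 55
32 17 -36.9 -16.9 27 55
36 19 -35.8 -13.9 27 61
40 35 -35.5 -14.6 31 88
44 1 -18.2 -18.2 33 133
```

Emit:
apply_moves:
  targets:
    - {"dp":[0.0049,-0.0009,0],"yaw":0}
    - {"dp":[0.0098,-0.0017,0],"yaw":0}
    - {"dp":[0.0148,-0.0026,0],"yaw":0}
    - {"dp":[0.0177,-0.0031,0],"yaw":0}
    - {"dp":[0.0197,-0.0034,0],"yaw":0}
    - {"dp":[0.0217,-0.0038,0],"yaw":0}
    - {"dp":[0.0236,-0.0041,0],"yaw":0}
    - {"dp":[0.0256,-0.0045,0],"yaw":0}
    - {"dp":[0.0276,-0.0048,0],"yaw":0}
    - {"dp":[0.0296,-0.0052,0],"yaw":0}
    - {"dp":[0.0315,-0.0055,0],"yaw":0}
    - {"dp":[0.0325,-0.0057,0],"yaw":0}
    - {"dp":[0.0325,-0.0057,0],"yaw":0}

```text
time_s: 8.53
tcp_pos: [0.4972, -0.1135, 0.0497]
eef_rot: [180.0, 0.0, 170.1]
contact_force: [0.5, 0.7, -0.5]
gripper_width: 0.0308
gripper_force: 0.0
```

```bash
python3 prof.py
```

```text
8.5833 [ 0.49697701 -0.11349683  0.04971918] [ 0.18541518 -0.02030711  1.286763  ]
124 [-13.58102346  18.67400918] [ 9.47011191 26.21575888] -57.77074374535835
12 24 -13.5 18.8 62 77
16 17 -13.6 18.7 42 67
20 22 -13.5 17.6 22 57
24 50 -13.3 19.1 21 78
28 5 -0.4 18.0 19 82
```

The stone fell over: it spans X -13.5 to 19 with its top at about 25 mm, flat in the channel. I'll lift, close the fingers and go above the left side of the jaw.

Emit:
apply_moves:
  targets:
    - {"dp":[0,0,0.02],"yaw":0}
    - {"dp":[0,0,0.05],"yaw":0}
    - {"dp":[0.005,0.01,0.07],"yaw":0}
    - {"dp":[0.015,0.033,0.07],"yaw":0}
    - {"dp":[0.027,0.06,0.07],"yaw":0}
    - {"dp":[0.039,0.085,0.07],"yaw":0}
    - {"dp":[0.046,0.1025,0.07],"yaw":0}
    - {"dp":[0.046,0.1025,0.07],"yaw":0}
    - {"dp":[0.046,0.1025,0.07],"yaw":0}
  grip: 1
  squeeze: 5

```text
time_s: 9.33
tcp_pos: [0.543, -0.0101, 0.1196]
eef_rot: [-180.0, -0.0, 170.2]
contact_force: [0.4, -0.2, 0.6]
gripper_width: 0.0007
gripper_force: 0.0
```

Run:
```python
from h import *
X,Y,Z,b,H,S,V=tilt()
s=get_state();print(s['time_s'],s['tcp_pos'],s['gripper_width'],s['contact_force'])
a=np.radians(-9.9);d=s['tcp_pos']*1000-[531,-110,0];print('tcp XY',d[0]*np.cos(a)+d[1]*np.sin(a),-d[0]*np.sin(a)+d[1]*np.cos(a))
for n,y0,y1 in [('jaw',40,90),('stone',-62,45),('stop',-100,-66)]:
    m=(abs(X)<24)&(Y>y0)&(Y<y1)&(Z>13)&(Z<32)
    if m.any(): print(n,m.sum(),[np.percentile(q[m],[1,50,99]).round(1).tolist() for q in (X,Y,Z)],np.median(S[m]),np.median(V[m]))
m=(abs(X)<24)&(Y>-60)&(Y<40)&(Z>20)&(Z<32);k=np.linalg.lstsq(np.c_[X[m],Y[m],np.ones(m.sum())],Z[m],rcond=None)[0];print(k)
m=(X<20)&(X>-40)&(Y>100)&(Y<200)&(Z>14)&(Z<26);print('gem',m.sum(),[np.percentile(q[m],[1,50,99]).round(1).tolist() for q in (X,Y,Z)] if m.any() else 0)
c=cams.capture('scene');cv2.imwrite('pics/s5.png',cv2.resize(c['image'][170:290,200:380,::-1],None,fx=4,fy=4,interpolation=cv2.INTER_CUBIC))
```

```text
9.3833 [ 0.54257192 -0.01076424  0.11951479] 0.00043526169322840084 [-0.56539952 -0.18289927  0.10094332]
tcp XY -5.661907166545248 99.74762541425729
jaw 93 [[-20.5, -1.2, 21.3], [48.3, 56.1, 67.4], [13.3, 17.4, 19.8]] 10.0 114.0
stone 494 [[-14.2, -4.1, 21.2], [-56.2, -16.7, 31.9], [13.1, 24.2, 26.5]] 23.0 87.0
stop 106 [[-21.5, -1.8, 21.4], [-97.0, -91.1, -82.2], [13.1, 17.4, 19.7]] 11.0 143.0
[3.87682986e-02 1.75557204e-03 2.43408120e+01]
gem 160 [[-31.8, -13.2, 10.1], [133.3, 151.2, 177.2], [14.6, 19.3, 21.6]]
```

View pics/s5.png

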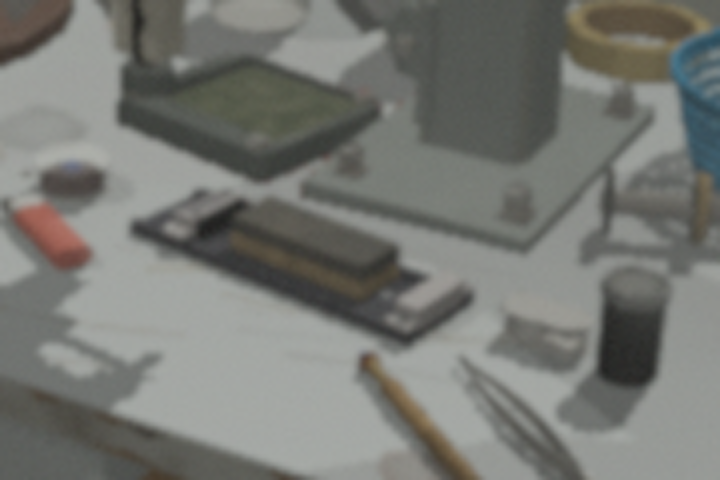

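The stone lies dark side up in the channel at (315,240). The jaw at (205,210) and the stop at (435,295) are clear, and everything else is where it was. I'll lower behind the jaw and push right.

Emit:
apply_moves:
  targets:
    - {"dp":[0,0,-0.03],"yaw":0}
    - {"dp":[0,0,-0.055],"yaw":0}
    - {"dp":[0,0,-0.072],"yaw":0}
    - {"dp":[0,0,-0.082],"yaw":0}
    - {"dp":[0,0,-0.0885],"yaw":0}
    - {"dp":[0,0,-0.0885],"yaw":0}

```text
time_s: 9.93
tcp_pos: [0.5423, -0.0116, 0.0304]
eef_rot: [-180.0, -0.1, 170.0]
contact_force: [-0.1, 0.2, 0.3]
gripper_width: 0.0007
gripper_force: 0.0
```

Emit:
apply_moves:
  targets:
    - {"dp":[-0.0005,-0.003,0],"yaw":0}
    - {"dp":[-0.001,-0.0059,0],"yaw":0}
    - {"dp":[-0.0015,-0.0089,0],"yaw":0}
    - {"dp":[-0.0021,-0.0118,0],"yaw":0}
    - {"dp":[-0.0026,-0.0148,0],"yaw":0}
    - {"dp":[-0.0031,-0.0177,0],"yaw":0}
    - {"dp":[-0.0036,-0.0207,0],"yaw":0}
    - {"dp":[-0.0041,-0.0236,0],"yaw":0}
    - {"dp":[-0.0046,-0.0266,0],"yaw":0}
    - {"dp":[-0.0052,-0.0295,0],"yaw":0}
    - {"dp":[-0.0057,-0.0325,0],"yaw":0}
    - {"dp":[-0.0062,-0.0355,0],"yaw":0}
    - {"dp":[-0.0067,-0.0384,0],"yaw":0}
    - {"dp":[-0.0072,-0.0414,0],"yaw":0}
    - {"dp":[-0.0072,-0.0414,0],"yaw":0}

```text
time_s: 11.18
tcp_pos: [0.5356, -0.0529, 0.0312]
eef_rot: [-180.0, -0.0, 170.1]
contact_force: [0.8, 0.6, -0.3]
gripper_width: 0.0005
gripper_force: 0.4
```

```bash
cat > chk.py <<'E'
from h import *
X,Y,Z,b,H,S,V=tilt()
s=get_state();print(s['time_s'],s['tcp_pos'],s['contact_force'])
a=np.radians(-9.9);d=s['tcp_pos']*1000-[531,-110,0];print('tcp XY',d[0]*np.cos(a)+d[1]*np.sin(a),-d[0]*np.sin(a)+d[1]*np.cos(a))
m=(abs(X)<24)&(Y>-120)&(Y<90)&(Z>20.5)&(Z<32)
print('stone top',m.sum(),[np.percentile(q[m],[1,50,99]).round(1).tolist() for q in (X,Y,Z)])
m=(abs(X)<24)&(Y>-120)&(Y<90)&(Z>14)&(Z<20)&(V>100)&(S<20)
for lo,hi in ((-120,-60),(0,90)):
    k=m&(Y>lo)&(Y<hi)
    if k.any(): print(lo,k.sum(),np.percentile(Y[k],[2,98]))
E
python3 chk.py
```

```text
11.2333 [ 0.53531394 -0.05289627  0.03105541] [0.71085662 0.55591331 0.64518177]
tcp XY -5.568092671086759 56.99510583082786
stone top 467 [[-17.0, -2.6, 21.3], [-68.9, -16.0, 70.7], [20.7, 24.8, 31.7]]
-120 95 [-96.99712364 -81.94710335]
0 31 [25.5507798  51.98826586]
```

Emit:
apply_moves:
  targets:
    - {"dp":[-0.0003,-0.002,0],"yaw":0}
    - {"dp":[-0.0007,-0.0039,0],"yaw":0}
    - {"dp":[-0.001,-0.0059,0],"yaw":0}
    - {"dp":[-0.0012,-0.0069,0],"yaw":0}
    - {"dp":[-0.0014,-0.0079,0],"yaw":0}
    - {"dp":[-0.0014,-0.0079,0],"yaw":0}

```text
time_s: 11.73
tcp_pos: [0.5339, -0.0606, 0.0311]
eef_rot: [-180.0, -0.0, 170.1]
contact_force: [-0.6, 1.2, 0.1]
gripper_width: 0.0005
gripper_force: 0.5
```

Emit:
apply_moves:
  targets:
    - {"dp":[-0.0001,-0.0007,0],"yaw":0}
    - {"dp":[-0.0002,-0.0014,0],"yaw":0}
    - {"dp":[-0.0003,-0.002,0],"yaw":0}
    - {"dp":[-0.0003,-0.002,0],"yaw":0}

```text
time_s: 12.07
tcp_pos: [0.5337, -0.0624, 0.0311]
eef_rot: [-180.0, -0.0, 170.1]
contact_force: [-1.7, 1.9, -1.2]
gripper_width: 0.0007
gripper_force: 1.0
```

```bash
python3 chk.py
```

```text
12.1167 [ 0.53374639 -0.06241814  0.03112905] [ 0.44339223  1.86431887 -0.7393717 ]
tcp XY -5.475211509009389 47.34551553026636
stone top 468 [[-16.8, -2.6, 20.2], [-78.5, -26.3, 57.9], [20.8, 24.8, 31.1]]
-120 100 [-97.01338883 -77.76770633]
0 33 [16.88503962 29.14021112]
```

Emit:
apply_moves:
  targets:
    - {"dp":[-0.0001,-0.0007,0],"yaw":0}
    - {"dp":[-0.0002,-0.0014,0],"yaw":0}
    - {"dp":[-0.0003,-0.002,0],"yaw":0}
    - {"dp":[-0.0003,-0.002,0],"yaw":0}

```text
time_s: 12.45
tcp_pos: [0.5336, -0.0644, 0.0312]
eef_rot: [-180.0, -0.0, 170.1]
contact_force: [-0.2, 1.2, 0.5]
gripper_width: 0.0005
gripper_force: 0.6
```

Emit:
apply_moves:
  targets:
    - {"dp":[-0.0001,-0.0007,0],"yaw":0}
    - {"dp":[-0.0002,-0.0014,0],"yaw":0}
    - {"dp":[-0.0003,-0.002,0],"yaw":0}
    - {"dp":[-0.0003,-0.002,0],"yaw":0}

```text
time_s: 12.78
tcp_pos: [0.5336, -0.0657, 0.0313]
eef_rot: [179.9, 0.0, 170.1]
contact_force: [-1.2, 6.8, 0.0]
gripper_width: 0.0005
gripper_force: 3.5
```

Emit:
apply_moves:
  targets:
    - {"dp":[-0.0001,-0.0007,0],"yaw":0}
    - {"dp":[-0.0003,-0.0015,0],"yaw":0}
    - {"dp":[-0.0003,-0.0015,0],"yaw":0}
    - {"dp":[-0.0003,-0.0015,0],"yaw":0}

```text
time_s: 13.12
tcp_pos: [0.5336, -0.0659, 0.0313]
eef_rot: [179.9, 0.1, 170.1]
contact_force: [-2.9, 16.5, 1.4]
gripper_width: 0.0007
gripper_force: 7.7
```

```bash
python3 chk.py
```

```text
13.1667 [ 0.53362111 -0.06593703  0.03133319] [-3.8594096  16.44580311  0.68715571]
tcp XY -4.993627178433398 43.85749102102831
stone top 465 [[-15.8, -1.8, 20.4], [-81.1, -29.7, 56.7], [20.7, 24.8, 30.7]]
-120 98 [-96.96319044 -80.51401233]
0 32 [12.43217132 26.80951397]
```

The jaw has stalled at about 16 N with the stone against the stop, so it's snug. I'll back off, lift and check.

Emit:
apply_moves:
  targets:
    - {"dp":[0.0004,0.002,0],"yaw":0}
    - {"dp":[0.001,0.006,0],"yaw":0}
    - {"dp":[0.0017,0.01,0],"yaw":0}
    - {"dp":[0.0017,0.01,0.02],"yaw":0}
    - {"dp":[0.0017,0.01,0.06],"yaw":0}
    - {"dp":[0.0017,0.01,0.1],"yaw":0}
    - {"dp":[-0.03,0.02,0.13],"yaw":0}
    - {"dp":[-0.07,0.03,0.15],"yaw":0}
    - {"dp":[-0.1,0.06,0.15],"yaw":0}
    - {"dp":[-0.1,0.1,0.15],"yaw":0}
    - {"dp":[-0.1,0.14,0.15],"yaw":0}
    - {"dp":[-0.1,0.16,0.15],"yaw":0}
    - {"dp":[-0.1,0.16,0.15],"yaw":0}

```text
time_s: 14.25
tcp_pos: [0.4338, 0.0956, 0.1822]
eef_rot: [179.9, 0.1, 170.3]
contact_force: [0.9, 0.6, 0.4]
gripper_width: 0.0004
gripper_force: 0.0
```

```bash
python3 chk.py
python3 - <<'E'
from h import *
a=cams.capture('top')['image'][170:285,190:390,::-1];b=cams.capture('scene')['image'][175:290,200:400,::-1]
cv2.imwrite('pics/fin.png',cv2.resize(np.vstack([a,b]),None,fx=2.6,fy=2.6,interpolation=cv2.INTER_CUBIC))
E
```

```text
14.3 [0.43337018 0.09402193 0.18174916] [-0.69590823  0.14743464  0.25359818]
tcp XY -131.25335414771084 184.19849381777234
stone top 386 [[-14.1, 0.5, 20.1], [-81.8, -39.7, 6.5], [20.8, 24.9, 27.0]]
-120 88 [-96.63233372 -81.08543293]
0 23 [14.37837388 25.38531377]
```

View pics/fin.png

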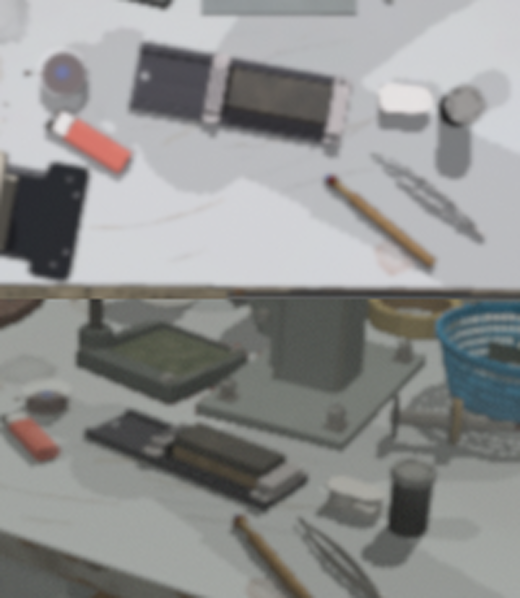

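Both views show the stone flat and dark side up, closed between the jaw (215,90) and the stop (338,110). The small things are where they were and the arm is clear, so I'll hand it in.

```bash
python3 -c "
from plant import r
print(r.close_job())"
```

```text
the job is handed in; nothing more can be done
None
```

The stone was tipped over the rim by pushing only and lies flat, coarse side up, snug between the jaw and the fixed stop; nothing else was moved, and the job is handed in.

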